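# Hang the sharpening paddle on the snap hook

### The job

Hang the sharpening paddle on the stand whose hook has a sprung gate, pushing the gate in with the paddle's own steel loop (not with the gripper) until the loop drops into the hook and the gate snaps shut behind it. Before letting go, tug the loop straight up against the closed gate with a steady pull of about 10 N (8 to 12) to check that it is locked in; then let the paddle down to hang still by its loop. Never load the hook with more than 12 N, and leave the other things where they are.

Things in the scene. Friction and masses are not known exactly. Their poses are not given: they have to be found in the camera images.
- paddle_grip (a point): grip point on the dark wooden handle of the loose sharpening paddle, in the middle of its width and thickness, 11 mm over the bench. The paddle lies flat: handle 24 wide (y), 22 thick, x from -50 to +20 mm; a grey stone slab 50 x 42 x 22 mm beyond its -x end (-50 to -100 mm); a steel loop on its +x end. x points along the paddle to the loop, z up. About 0.17 kg, centre of mass 46 mm towards the stone
- loop_bar (a point): middle of the far cross bar of the paddle's rigid steel loop, 63 mm along x from paddle_grip, same height. The loop is a flat frame of 6 mm rod in the paddle's plane: opening 28 mm wide (y), 35 mm long (x), between a steel plate 42 mm wide on the handle's end (face 25 mm from paddle_grip) and the cross bar along y, straight for 20 mm
- paddle: the whole paddle (stone, handle and loop); origin on its underside, 15 mm behind (-x) and 11 mm below point paddle_grip, same axes. Its x points up (within about 0.15 rad) when it hangs by the loop
- hook_seat (a point): where the middle of the cross bar rests when hung, in the bottom of the snap hook: 198 mm over the bench, 30 mm before the post. x is level, from the hook's mouth to the post; y sideways; z up. The hook is a J of 10 mm steel rod in the x-z plane: spine by the post (axis x = +20 mm, up to z = 53), round bottom, upright nose (axis x = -20). Inside width 30 mm
- nose_tip (a point): top of the snap hook's nose: 20 mm in front (-x) of hook_seat and 33 mm above it. The bar goes in from above, behind the nose (x of hook_seat between -11 and -4 mm on the way down), the nose standing inside the loop's opening
- gate (a joint): snap hook's sprung gate, rad: 0 shut, 0.55 fully in. A 6 mm rod hinged at x = +18, z = +48 mm of hook_seat, slanting to the inside of the nose (x = -12, z = +26). Pressed from above it swings down and in (3 to 5 N at the bar); it cannot swing out. A bar lowered at x = -7 touches it at z = 36 mm and is past it at z = 12; lifted again it meets its underside 20 to 30 mm up
- gate_bar: the gate's rod; origin at its hinge on the spine
- snap_stand_hook: the steel snap hook with its gate, fixed to a post; origin on the post's front face, 30 mm behind (+x) hook_seat and 2 mm above it, same axes. The post is 30 x 34 mm, its top 268 mm over the bench; its base board is 140 x 120 x 18 mm and reaches 70 mm before the post's face. A wooden rest block 50 mm wide stands 32 mm out from the post, 30 to 100 mm over the bench: the hung paddle's stone leans lightly on it
- plain_stand: a like stand with a like steel hook but without a gate: not the one wanted. Origin under its base, below the post's front face; its x points from the mouth to the post
- jar: bystander: small amber glass jar, 56 mm across, 75 mm tall, origin at its foot
- tin: bystander: plain metal tin, 80 mm across, 90 mm tall, origin at its foot
- figure: bystander: small carved dark figure on a 60 x 50 mm foot, 110 mm tall, origin at its foot
Not all that is in view belongs to the job. Of the things that look like the paddle, the smaller one is meant.

How it is judged:
By the outcome, as a careful person would: the job done as asked, in the order asked, and still so for the second after the job is handed in, with the robot touching nothing.
It also fails if it takes over 67 s, if anything falls off the work surface, if the arm or the gripper's body presses on something with over 40 N, if the wrist force passes 120 N, or if a joint passes its speed limit or range.

### The arm

A 6-joint arm with a two-finger parallel gripper is mounted at the origin on the work surface. World frame = base frame: x ahead of the robot, y to its left, z up, the work surface at z = 0. Lengths are in m, angles in rad, forces in N, time in s.
With the tool pointing down it reaches from about 0.325 to 0.875 m from the base axis. Payload 4.4 kg.
Tool frame: the origin (TCP) lies midway between the tips of the shut fingers; the grasp point (between the pads) lies 19 mm behind it (manip.tcp_to_grasp is the distance from the TCP to the grasp point, in m); z points along the fingers, y is the line along which they close (so a half turn about z gives the same grasp; the last joint's range is limited). The gripper opens to 85 mm and grips with 20 to 120 N. Pads are 22 mm wide; open, the fingers measure 114 mm over their backs; the gripper's body (76 mm by 85 mm) begins 54 mm behind the grasp point. The pads swing forward as they close: fully open they stand 13 mm farther back than shut.
Start: joints at [-1.27, 0.207, 1.542, -0, 1.393, -0.15], TCP at [0.251, -0.517, 0.231] pointing down, gripper open.
Joint ranges: [-2.73, 2.73], [-0.86, 2.22], [0.23, 2.46], [-1.11, 4.25], [0.08, 2.63], [-2.82, 2.82]. Speed limits (rad/s): [2.79, 2.79, 3.14, 3.14, 3.14, 3.14].

### API

Orientations are given as a rotation vector (axis times angle).
In Python, from workcell import manip gives the robot as it stands. The module is installed in compiled form; this text tells all that it offers.
- The arm moves only by the tool drive_tool, never from a script. Its argument "plan" is a list of rows, each a list of 7 numbers: the shift along the world's x, y, z in cm, then the turn, a rotation vector about the world's x, y, z in degrees, then the gripper command: -1 is shut, 1 is fully open, values between are in proportion. A call has 1 to 20 rows; each row is the pose to reach, as a shift and turn from the pose commanded when the call began; what a row does not reach only later rows make up. A row lasts 1/12 s, in which the tool goes at most 41.7 mm and 7.16 degrees, less where a joint would pass 70% of its speed; a pose out of reach is approached as far as the arm can. A call with a gripper value outside its range is refused whole. The fingers move at their own pace and stop on an object; "grip_force" is the grip in N (left out, the last holds). Time passes only in rows, so rows that repeat a pose let the fingers close. It gives the time, the measured TCP pose, the force, the opening and the grip force at its end, in the units of the state.
- manip.get_obs(): the state, without advancing time (a new reading comes with each control period).
- manip.snapshot(name): name is "scene" or "top" or "wrist"; returns a dict with "image" (480x640x3 uint8, red, green, blue), "z_map" (480x640 float32, m along the optical axis (not along the pixel's ray), 0 where there is no reading), "vertical_fov" (degrees; the focal length in pixels is half the picture's height over the tangent of half this angle, whatever the lens; pixels are square), "cx", "cy" (the principal point, pixels), "rvec" (rotation vector, rad) and "tvec" (3), from world to camera coordinates, as OpenCV has them. Camera axes: x right, y down, z forward; pixel columns grow to the right and rows downward; lengths in m; the calibration is good to about 2 mm. A picture is of the moment at which its call begins.
- manip.sign_off(): hands the job in; it is judged then, once.
The state is a dict: "clock": time; "qpos": joint angles; "dq": joint speeds; "tau": joint torques, N m; "tcp_pos": TCP position; "tool_rot": TCP orientation; "wrist_force": force on the tool from outside, world axes, zero at the start; "moment": the same for the moment, N m; "grip_width": finger opening in m; "grip_force": force on a finger pad.
Only numpy, scipy, OpenCV 4.12 (cv2) and the standard library are available. Lean on these libraries where they do the work, as an engineer would, in place of code of your own. Each camera call takes 0.05 s, during which the arm holds its last target. There are 200 camera calls.

## Working session

There is one attempt and no reset: what is moved stays moved. The work goes in short steps, Python scripts to look and compute and a tool call to move; the robot and the scene stay as the last step left them, time stands still between calls to the robot, and variables do not carry over. Pictures are saved under pics/ and viewed, at most 10 in all, crops included, and the job is handed in when it is done.

Besides the shell and the picture viewer there is one more tool, called after "Call:" as name(argument=value, ...) on one line, values as JSON. drive_tool: Moves the arm, as the interface text tells. Its arguments: {"type":"object","properties":{"plan":{"type":"array"},"grip_force":{"type":"number"}},"required":["plan"]}

```bash
mkdir -p pics
cat > h.py <<'E'
import numpy as np, cv2
from workcell import manip
from scipy.spatial.transform import Rotation as R
def snap(n):
    s=manip.snapshot(n); s['f']=240/np.tan(np.radians(s['vertical_fov'])/2)
    s['R']=R.from_rotvec(np.ravel(s['rvec'])).as_matrix(); s['t']=np.ravel(s['tvec']); return s
def cloud(s):
    v,u=np.mgrid[0:480,0:640]; z=s['z_map']
    c=np.stack([(u-s['cx'])/s['f']*z,(v-s['cy'])/s['f']*z,z],-1)
    return (c-s['t'])@s['R']
def ray(s,u,v,h):
    d=np.array([(u-s['cx'])/s['f'],(v-s['cy'])/s['f'],1])@s['R']; o=-s['t']@s['R']
    return o+d*(h-o[2])/d[2]
def proj(s,p):
    c=s['R']@np.asarray(p)+s['t']; return s['f']*c[:2]/c[2]+[s['cx'],s['cy']]
def save(n,im): cv2.imwrite('pics/'+n+'.png',im[...,::-1])
E
python3 - <<'E'
from h import *
for n in('top','scene'):
    s=snap(n); save(n+'0',s['image']); np.save(n+'0.npy',cloud(s)); print(n,-s['t']@s['R'],s['f'])
print(manip.get_obs(), manip.tcp_to_grasp)
E
```

```text
top [ 0.42487447 -0.02717655  1.23932024] 437.22523507622515
scene [ 1.33046733 -0.41295322  1.15079556] 591.4033328946699
{'clock': 0.1, 'qpos': array([-1.26949671e+00,  2.07378269e-01,  1.54281473e+00,  7.28631553e-06,
        1.39350929e+00, -1.50492640e-01]), 'dq': array([ 1.02715159e-03, -2.48428584e-03, -3.80434554e-03, -1.92594001e-05,
        5.84954590e-04, -1.48260044e-03]), 'tau': array([ 3.26604213e-04, -3.84091079e+01, -2.92548269e+01, -1.04662120e-04,
        4.86388002e-03,  2.64045929e-05]), 'tcp_pos': array([ 0.25082226, -0.51664666,  0.23021547]), 'tool_rot': array([-3.05972640e+00, -7.03180064e-01,  2.38244184e-04]), 'wrist_force': array([-0.77340391, -0.17174719, -0.47711119]), 'moment': array([-0.01325457, -0.01094088,  0.06319602]), 'grip_force': 0.0, 'grip_width': 0.08539210098207839} 0.0187
```

View pics/top0.png

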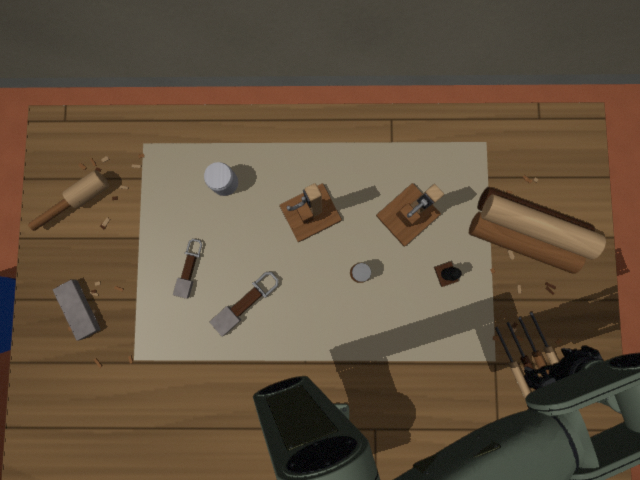

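View pics/scene0.png

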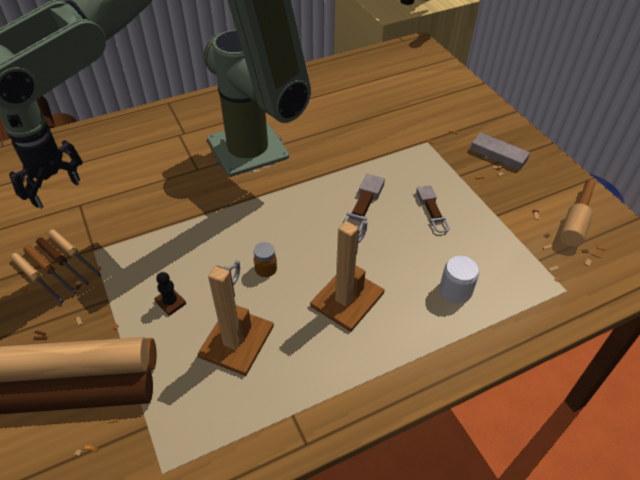

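Top view: paddle candidates are at (187,268), short, and (243,303), long. The short one should be the one meant. Stand candidates are at (312,205) and (415,210), and I need to see which has a gate. I'll enlarge the hooks and check both paddles' sizes.

Run:
```python
from h import *
a=cv2.imread('pics/top0.png');b=cv2.imread('pics/scene0.png')
r=lambda i,k:cv2.resize(i,k,interpolation=cv2.INTER_CUBIC)
o=np.vstack([np.hstack([r(a[175:245,270:350],(400,300)),r(a[175:245,370:450],(400,300))]),
 np.hstack([r(b[215:320,310:390],(266,300)),r(b[255:360,195:275],(266,300)),r(a[230:340,170:290],(268,300))])])
cv2.imwrite('pics/crop0.png',o)
t=np.load('top0.npy')
for n,(u0,u1,v0,v1) in dict(small=(170,212,232,302),big=(208,285,265,340),left=(275,346,178,245),right=(372,445,178,248)).items():
    p=t[v0:v1,u0:u1].reshape(-1,3); im=a[v0:v1,u0:u1].reshape(-1,3)
    if n in('small','big'):
        q=p[(p[:,2]>.01)&(p[:,2]<.06)]; (c,wh,ang)=cv2.minAreaRect(q[:,:2].astype(np.float32)*1000); print(n,len(q),c,wh,ang,np.median(q[:,2]))
    else:
        for lo,hi in((.25,.29),(.19,.248),(.01,.03)):
            q=p[(p[:,2]>lo)&(p[:,2]<hi)]; print(n,lo,len(q),cv2.minAreaRect(q[:,:2].astype(np.float32)*1000) if len(q)>3 else '',q[:,2].max() if len(q) else '')
```

```text
small 631 (466.4508361816406, 350.34136962890625) (43.4106330871582, 165.64268493652344) 75.62796020507812 0.02101231117330284
big 1089 (371.24853515625, 187.10433959960938) (55.433372497558594, 217.3843536376953) 41.791263580322266 0.028051587861403392
left 0.25 243 ((626.20703125, 2.0762252807617188), (34.47142028808594, 44.273651123046875), 28.470945358276367) 0.2725025193311145
left 0.19 166 ((618.4979858398438, 19.242908477783203), (27.47606086730957, 83.8680648803711), 14.689041137695312) 0.2477980708422316
left 0.01 1378 ((628.0902099609375, 16.733474731445312), (135.87643432617188, 149.99046325683594), 26.975767135620117) 0.02735921949257653
right 0.25 264 ((620.4912109375, -272.112548828125), (33.302310943603516, 47.412166595458984), 44.32954788208008) 0.2733420863365244
right 0.19 150 ((597.7599487304688, -249.8970489501953), (32.80314254760742, 58.68008041381836), 45.439788818359375) 0.24755051030511946
right 0.01 1540 ((601.5523681640625, -281.68572998046875), (161.3202362060547, 141.08477783203125), 41.25291442871094) 0.028205415643066608
```

View pics/crop0.png

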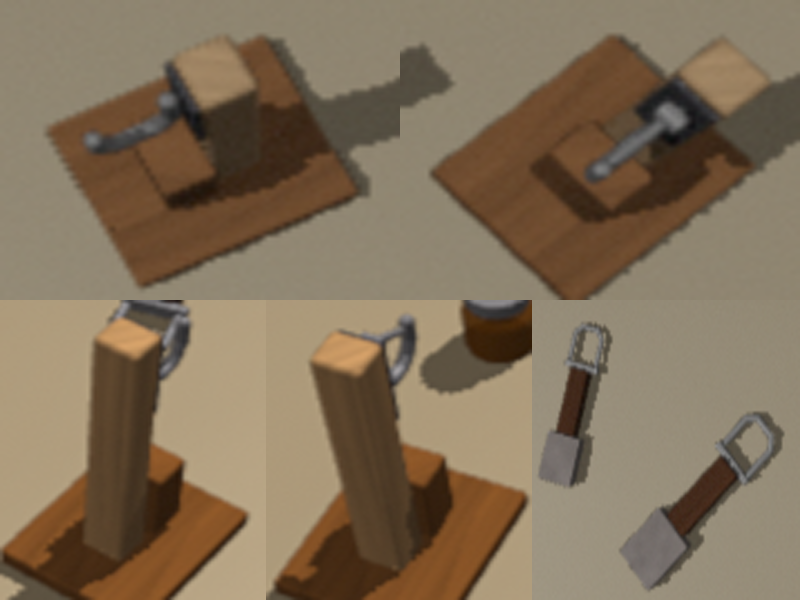

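Small paddle measures 166×43 mm, which fits the given size (100+66 mm by 42), so it's the one. In the crop, the right stand (415,210) appears to have a straight rod across the hook's mouth; I'll confirm with the wrist camera later. Next I work out the paddle move and refine the stand pose.

Run:
```python
from h import *
t=np.load('top0.npy'); a=cv2.imread('pics/top0.png')
p=t[232:302,170:212].reshape(-1,3); q=p[(p[:,2]>.012)&(p[:,2]<.06)]
c,wh,an=cv2.minAreaRect(q[:,:2].astype(np.float32)*1000); an=np.radians(an+90 if wh[1]>wh[0] else an)
d=np.array([np.cos(an),np.sin(an)]); d*=np.sign(d[0])
g=np.array(c)/1000+d*.017
# handle by colour
hs=cv2.cvtColor(a,cv2.COLOR_BGR2HSV)[232:302,170:212].reshape(-1,3); br=(a[232:302,170:212].reshape(-1,3)[:,2]<110)&(hs[:,1]>110)&(p[:,2]>.014)
h=p[br]; print('handle c',h.mean(0),len(h),cv2.minAreaRect(h[:,:2].astype(np.float32)*1000))
print('grip',g,'yaw',np.degrees(np.arctan2(d[1],d[0])),wh)
o=manip.get_obs(); M=R.from_rotvec(o['tool_rot']).as_matrix(); print(M.round(3)); print('tcp',o['tcp_pos'])
y=M[:2,1]; print('tool y yaw',np.degrees(np.arctan2(y[1],y[0])))
pr=t[178:248,372:445].reshape(-1,3)
for lo,hi in((.262,.28),(.215,.258),(.24,.258),(.215,.235)):
    k=pr[(pr[:,2]>lo)&(pr[:,2]<hi)]; print(lo,len(k),k.mean(0),cv2.minAreaRect(k[:,:2].astype(np.float32)*1000))
# bystanders
for n,(u0,u1,v0,v1) in dict(jar=(348,374,258,284),tin=(203,237,162,196),fig=(432,464,258,288)).items():
    k=t[v0:v1,u0:u1].reshape(-1,3); k=k[k[:,2]>.03]; print(n,k.mean(0),k[:,2].max())
```

```text
handle c [0.46756166 0.34663039 0.02788531] 200 ((431.52008056640625, 170.34640502929688), (389.7182312011719, 66.01228332519531), 78.45924377441406)
grip [0.48288174 0.34602617] yaw -14.45207214355469 (43.36320495605469, 165.66387939453125)
[[ 0.9    0.437 -0.001]
 [ 0.437 -0.9    0.002]
 [ 0.    -0.002 -1.   ]]
tcp [ 0.25082226 -0.51664666  0.23021547]
tool y yaw -64.11426517225625
0.262 216 [ 0.62505422 -0.27716861  0.26790766] ((624.9928588867188, -276.7537536621094), (33.36103820800781, 34.295291900634766), 43.73899841308594)
0.215 152 [ 0.60477957 -0.25380777  0.2388302 ] ((598.7645263671875, -248.20880126953125), (32.50465774536133, 58.0018424987793), 42.36744689941406)
0.24 78 [ 0.61073252 -0.2605569   0.24854762] ((607.88232421875, -258.2054138183594), (32.50465774536133, 30.941509246826172), 42.36744689941406)
0.215 64 [ 0.59834257 -0.24628924  0.22717147] ((599.4439697265625, -247.04823303222656), (31.663593292236328, 57.18069839477539), 39.906490325927734)
jar [ 0.45182365 -0.12554195  0.0809929 ] 1.2393202438308821
tin [0.70577016 0.25022215 0.08732012] 1.2393202438308821
fig [ 0.44856489 -0.36157308  0.09809689] 1.2393202438308821
```

Call:
drive_tool(plan=[[11,40,0,0,0,70,1],[11,40,0,0,0,70,1],[11,40,0,0,0,70,1],[11,40,0,0,0,70,1],[11,40,0,0,0,70,1],[11,40,0,0,0,70,1],[11,40,0,0,0,70,1],[11,40,0,0,0,70,1],[11,40,0,0,0,70,1],[11,40,0,0,0,70,1],[23.2,86.3,-4,0,0,139.7,1],[23.2,86.3,-4,0,0,139.7,1],[23.2,86.3,-4,0,0,139.7,1],[23.2,86.3,-4,0,0,139.7,1],[23.2,86.3,-4,0,0,139.7,1],[23.2,86.3,-4,0,0,139.7,1],[23.2,86.3,-4,0,0,139.7,1],[23.2,86.3,-4,0,0,139.7,1],[23.2,86.3,-4,0,0,139.7,1],[23.2,86.3,-4,0,0,139.7,1]])

```text
clock: 1.77
tcp_pos: [0.4664, 0.2863, 0.1958]
tool_rot: [-0.384, -3.117, 0.001]
wrist_force: [0.8, -0.3, 0.4]
grip_width: 0.0854
grip_force: 0.0
```

Call:
drive_tool(plan=[[1.6,6,0,0,0,0,1],[1.6,6,0,0,0,0,1],[1.6,6,0,0,0,0,1],[1.6,6,0,0,0,0,1],[1.6,6,0,0,0,0,1]])

```text
clock: 2.18
tcp_pos: [0.4822, 0.3434, 0.1958]
tool_rot: [-0.394, -3.115, 0.002]
wrist_force: [0.1, -0.1, 0.8]
grip_width: 0.0853
grip_force: 0.0
```

Run:
```python
from h import *
s=snap('wrist'); save('w1',s['image']); o=manip.get_obs(); print(o['tcp_pos'],o['qpos'])
M=R.from_rotvec(o['tool_rot']).as_matrix(); print('toolY yaw',np.degrees(np.arctan2(M[1,1],M[0,1])))
t=cloud(s); k=t[(t[...,2]>.012)&(t[...,2]<.04)&(np.hypot(t[...,0]-.466,t[...,1]-.350)<.12)]
c,wh,an=cv2.minAreaRect(k[:,:2].astype(np.float32)*1000); print(len(k),c,wh,an)
print(proj(s,[.483,.346,.011]))
hsv=cv2.cvtColor(s['image'],cv2.COLOR_RGB2HSV)
m=((hsv[...,1]>100)&(hsv[...,2]<140)&(t[...,2]>.014)&(t[...,2]<.04)).astype(np.uint8)
n,l,st,ce=cv2.connectedComponentsWithStats(m); i=1+st[1:,4].argmax(); h=t[l==i]; print('handle',h[:,:2].mean(0),cv2.minAreaRect(h[:,:2].astype(np.float32)*1000),np.median(h[:,2]))
```

```text
[0.48229026 0.34296542 0.19605185] [ 4.72199255e-01  2.72661726e-01  1.53528634e+00 -4.32927238e-04
  1.33531926e+00 -8.46061227e-01]
toolY yaw 75.53660909898221
6080 (464.621337890625, 351.8013610839844) (41.695037841796875, 165.6763916015625) 76.3327407836914
[318.52736871 220.62094893]
handle [0.37095749 0.18783245] ((371.64727783203125, 187.01168823242188), (28.660985946655273, 87.63813781738281), 42.93048858642578) 0.028382460249991172
```

View pics/w1.png

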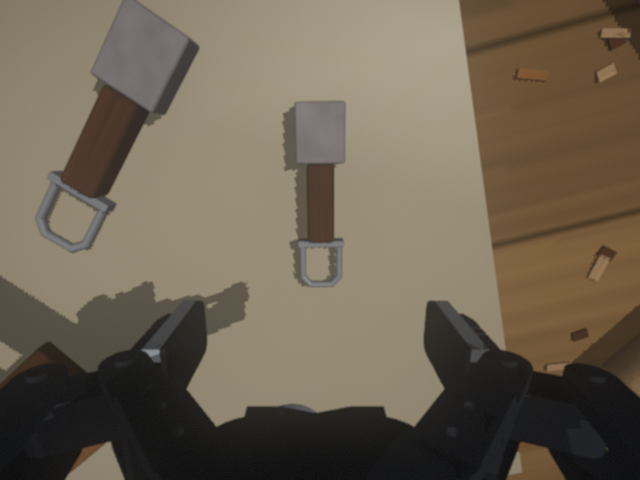

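Wrist view: the small paddle lies straight under the gripper, handle (320,203), loop bar (321,285). Fit gives grip ≈ (0.481, 0.348) and yaw ≈ -14°, agreeing with the top view within 2 mm. Going down to grasp.

Call:
drive_tool(plan=[[-0.1,0.45,-4,0,0,0.5,1],[-0.1,0.45,-8,0,0,0.5,1],[-0.1,0.45,-12,0,0,0.5,1],[-0.1,0.45,-15,0,0,0.5,1],[-0.1,0.45,-17,0,0,0.5,1],[-0.1,0.45,-18.5,0,0,0.5,1],[-0.1,0.45,-19.3,0,0,0.5,1],[-0.1,0.45,-19.3,0,0,0.5,1],[-0.1,0.45,-19.3,0,0,0.5,-1],[-0.1,0.45,-19.3,0,0,0.5,-1],[-0.1,0.45,-19.3,0,0,0.5,-1],[-0.1,0.45,-19.3,0,0,0.5,-1],[-0.1,0.45,-19.3,0,0,0.5,-1],[-0.1,0.45,-19.3,0,0,0.5,-1],[-0.1,0.45,-19.3,0,0,0.5,-1],[-0.1,0.45,-19.3,0,0,0.5,-1],[-0.1,0.45,-19.3,0,0,0.5,-1]], grip_force=80)

```text
clock: 3.65
tcp_pos: [0.4829, 0.3493, 0.005]
tool_rot: [0.38, 3.116, 0.002]
wrist_force: [-0.0, -1.0, 5.8]
grip_width: 0.0223
grip_force: 81.5
```

Call:
drive_tool(plan=[[0,0,4,0,0,0,-1],[0,0,8,0,0,0,-1],[0,0,12,0,0,0,-1],[0,0,16,0,0,0,-1],[0,0,20,0,0,0,-1],[0,0,24,0,0,0,-1],[0,0,28,0,0,0,-1],[0,0,32,0,0,0,-1],[0,0,33,0,0,0,-1],[0,0,33,0,0,0,-1],[0,0,33,0,0,0,-1]])

```text
clock: 4.57
tcp_pos: [0.4814, 0.3486, 0.3325]
tool_rot: [-0.38, -3.118, 0.001]
wrist_force: [0.2, 0.0, -2.3]
grip_width: 0.022
grip_force: 80.6
```

Run:
```python
from h import *
s=snap('top'); im=s['image']; t=cloud(s); np.save('top1.npy',t); save('top1',im)
n=ray(s,409.4,215.1,.231); sp=ray(s,424.4,201.8,.251); print('nose',n,'spine',sp,np.hypot(*(sp-n)[:2]),np.degrees(np.arctan2(*(sp-n)[1::-1])))
# baseboard: outline by depth 10-28mm
p=t[178:250,370:447].reshape(-1,3); k=p[(p[:,2]>.011)&(p[:,2]<.023)]; print(cv2.minAreaRect(k[:,:2].astype(np.float32)*1000))
b=cv2.imread('pics/scene0.png')
r=lambda i:cv2.resize(i,(400,500),interpolation=cv2.INTER_CUBIC)
cv2.imwrite('pics/hooks.png',np.hstack([r(b[215:265,335:375]),r(b[255:305,208:248])]))
o=manip.get_obs(); print(o['tcp_pos'],o['wrist_force'],o['moment'],o['grip_width'],o['qpos'])
```

```text
nose [ 0.5805024 -0.2286932  0.231    ] spine [ 0.60806717 -0.2595891   0.251     ] 0.04140499748901898 -48.26122909457013
((616.8231811523438, -267.87054443359375), (120.01298522949219, 140.70541381835938), 41.424930572509766)
[0.48069518 0.34812127 0.33055899] [-0.72291621  0.10492907 -3.1839725 ] [-0.03056591 -0.04280295 -0.00237075] 0.022217523179719537 [ 4.81065867e-01  1.92732650e-01  1.35533255e+00 -6.03817955e-05
  1.59839985e+00 -8.46917357e-01]
```

View pics/hooks.png

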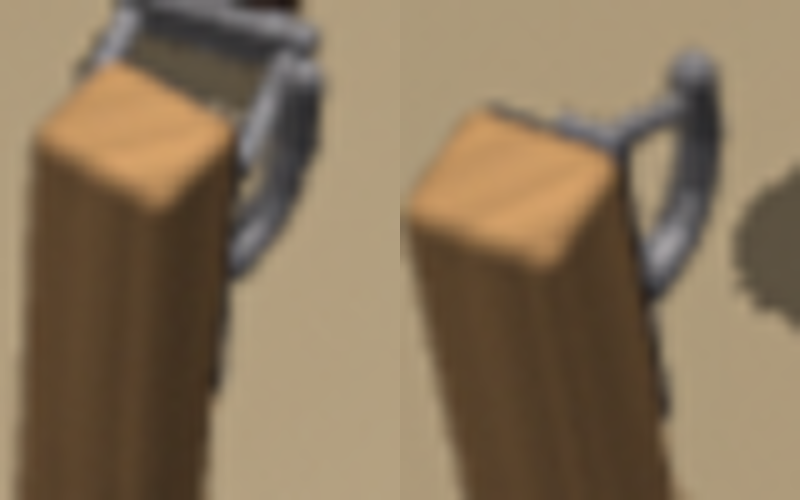

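Left panel: at (690,70) to (620,130) of the right panel, the right stand shows a rod running from the post to inside the nose — the gate. The left stand's hook at (290,80) has none (the frame behind it is the big paddle's loop). So the snap hook is the right stand at top-view (412,210). 

The plate can't pass through the J, so I'll go in with the paddle tilted about 60° from vertical, with the plate staying in front of the nose, then swing it down once seated.

```bash
cat >> h.py <<'E'
YAW=np.radians(-48.3); HX=np.array([np.cos(YAW),np.sin(YAW),0]); SEAT=np.array([.5952,-.2440,.198]); UP=np.array([0,0,1.])
def target(bx,bz,th,off=.007,L=.063,by=0):
    """tool pose putting the bar at (bx,bz) mm of the seat, paddle tilted th deg from vertical"""
    th=np.radians(th); px=np.sin(th)*HX+np.cos(th)*UP; tz=np.cos(th)*HX-np.sin(th)*UP
    bar=SEAT+HX*bx/1e3+UP*bz/1e3+np.cross(UP,HX)*by/1e3
    y=np.cross(tz,px)  # tool x = px sign handled below
    return bar-L*px+off*tz, px, tz
def shift(bx,bz,th,off=.007,L=.063,by=0):
    p,px,tz=target(bx,bz,th,off,L,by); o=manip.get_obs(); M=R.from_rotvec(o['tool_rot']).as_matrix()
    sgn=1  # loop along sgn*tool x
    if np.load('sgn.npy')<0: sgn=-1
    x=px*sgn; T=np.stack([x,np.cross(tz,x),tz],1)
    print(bx,bz,th,'shift cm',((p-o['tcp_pos'])*100).round(2),'turn deg',np.degrees(R.from_matrix(T@M.T).as_rotvec()).round(2),'tcp',p.round(4))
E
python3 - <<'E'
from h import *
o=manip.get_obs(); M=R.from_rotvec(o['tool_rot']).as_matrix(); y=np.radians(-14); s=np.sign(M[:,0]@[np.cos(y),np.sin(y),0]); np.save('sgn.npy',s); print(s,M.round(3))
shift(-45,90,60); shift(-45,60,60)
E
```

```text
-1.0 [[-0.971  0.24  -0.004]
 [ 0.24   0.971 -0.002]
 [ 0.004 -0.003 -1.   ]]
-45 90 60 shift cm [  5.06 -52.04  -8.01] turn deg [-15.68 -26.34 -33.53] tcp [ 0.5313 -0.1723  0.2504]
-45 60 60 shift cm [  5.06 -52.04 -11.01] turn deg [-15.68 -26.34 -33.53] tcp [ 0.5313 -0.1723  0.2204]
```

Call:
drive_tool(plan=[[0,-20,2,0,0,-15,-1],[0,-20,2,0,0,-15,-1],[0,-20,2,0,0,-15,-1],[0,-20,2,0,0,-15,-1],[0,-20,2,0,0,-15,-1],[2,-45,2,-15.7,-26.3,-33.5,-1],[2,-45,2,-15.7,-26.3,-33.5,-1],[2,-45,2,-15.7,-26.3,-33.5,-1],[2,-45,2,-15.7,-26.3,-33.5,-1],[2,-45,2,-15.7,-26.3,-33.5,-1],[2,-45,2,-15.7,-26.3,-33.5,-1],[5,-52,-2,-15.7,-26.3,-33.5,-1],[5,-52,-4,-15.7,-26.3,-33.5,-1],[5,-52,-6,-15.7,-26.3,-33.5,-1],[5,-52,-8,-15.7,-26.3,-33.5,-1],[5,-52,-8,-15.7,-26.3,-33.5,-1],[5,-52,-8,-15.7,-26.3,-33.5,-1],[5,-52,-8,-15.7,-26.3,-33.5,-1],[5,-52,-8,-15.7,-26.3,-33.5,-1],[5,-52,-8,-15.7,-26.3,-33.5,-1]], grip_force=110)

```text
clock: 6.28
tcp_pos: [0.533, -0.1711, 0.2559]
tool_rot: [1.078, 2.411, -0.288]
wrist_force: [-0.2, -0.4, -1.8]
grip_width: 0.0215
grip_force: 112.1
```

Run:
```python
from h import *
o=manip.get_obs(); print(o['tcp_pos'],o['tool_rot'],o['wrist_force'],o['grip_width'],o['qpos'])
shift(-45,90,60)
p,px,tz=target(-45,90,60); d=o['tcp_pos']-p
bar=SEAT+HX*-.045+UP*.09+d; print('pred bar',bar)
out=[]
for n in('wrist','top','scene'):
    s=snap(n); save(n+'2',s['image']); np.save(n+'2.npy',cloud(s))
    c=np.clip(proj(s,SEAT+UP*.04).astype(int),[90,90],[550,390]) if n!='wrist' else np.array([320,240])
    print(n,'bar px',proj(s,bar),'nose px',proj(s,SEAT-HX*.02+UP*.033),'seat',proj(s,SEAT))
    if n!='wrist':
        k=48; out.append(cv2.resize(s['image'][c[1]-k:c[1]+k,c[0]-k:c[0]+k],(400,400),interpolation=cv2.INTER_CUBIC)); print('crop org',c-k)
save('close2',np.hstack(out))
```

```text
[ 0.53299459 -0.17105217  0.25586217] [ 1.0781785   2.41137596 -0.28771452] [-0.1698048  -0.42825301 -1.81255944] 0.02145313181492388 [-0.32580016 -0.09734227  1.90141329 -0.32174391  0.89016458 -0.90908965]
-45 90 60 shift cm [-0.17 -0.12 -0.54] turn deg [ 0.13  0.41 -0.18] tcp [ 0.5313 -0.1723  0.2504]
pred bar [ 0.56696098 -0.20917522  0.29342435]
wrist bar px [316.09474506 441.9841138 ] nose px [311.88604916 344.40236072] seat [312.03648117 316.77267257]
top bar px [406.20304156 216.87934867] nose px [409.5476575  214.50706394] seat [412.94301982 211.13889381]
crop org [368 160]
scene bar px [240.48179641 230.88327442] nose px [236.8075359  259.91273533] seat [233.83412741 277.26910842]
crop org [183 216]
```

View pics/close2.png

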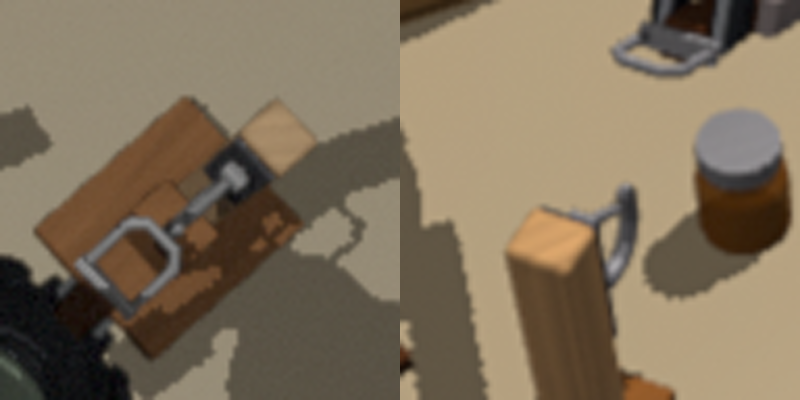

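View pics/wrist2.png

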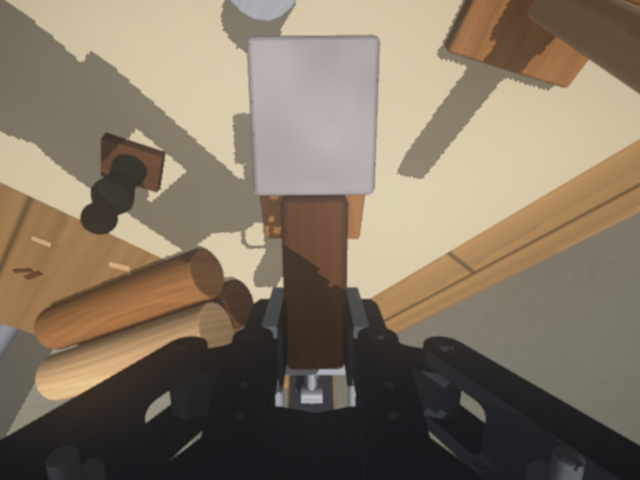

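The wrist view shows the paddle held straight (handle centre at x≈315) with the hook visible through the loop at (310,390). In the top view the bar is where predicted. Now I measure bar against hook in one camera.

Run:
```python
from h import *
HY=np.cross(UP,HX)
def loc(p): d=p-SEAT; return np.stack([d@HX,d@HY,d[:,2]],1)*1000
for cam in('top','scene'):
    a=loc(np.load(cam+'2.npy').reshape(-1,3)); 
    k=a[(np.abs(a[:,1])<30)&(a[:,0]>-100)&(a[:,0]<-20)&(a[:,2]>62)&(a[:,2]<110)]
    f=np.percentile(k[:,0],99) if len(k) else None
    print(cam,'loop n',len(k),'front edge x',f,'y ext',np.percentile(k[:,1],[1,99]) )
    e=k[k[:,0]>f-5]; print('  bar pts mean',e.mean(0), 'y',e[:,1].min(),e[:,1].max())
    b=loc(np.load(cam+'0.npy').reshape(-1,3)); h=b[(np.abs(b[:,1])<20)&(b[:,0]>-40)&(b[:,0]<27)&(b[:,2]>22)&(b[:,2]<60)]
    n=h[(h[:,0]<-12)]; print('  nose n',len(n),n.mean(0),'x',np.percentile(n[:,0],[2,50,98]),'ztop',n[:,2].max()); sp=h[h[:,0]>10]; print('  spine',sp.mean(0),'z',sp[:,2].max())
o=manip.get_obs(); p,px,tz=target(-45,90,60); d=o['tcp_pos']-p; print('pred bar',loc((SEAT+HX*-.045+UP*.09+d)[None]))
```

```text
top loop n 302 front edge x -41.37435579980911 y ext [-18.11356521  23.40965768]
  bar pts mean [-44.11737816   3.85258264  97.89600939] y -11.662576809864982 17.5202718859507
  nose n 19 [-18.48322459   0.70494792  30.78497296] x [-22.62864944 -18.58373305 -13.14651031] ztop 35.98757613139289
  spine [18.81867447  0.78027828 49.21706974] z 58.049687697104005
scene loop n 361 front edge x -40.61668171842227 y ext [-21.03682211  25.40194635]
  bar pts mean [-42.92025066   3.0323871   97.47568172] y -12.219088462496826 17.12146902846728
  nose n 26 [-15.96477885   1.55855437  30.32671203] x [-21.26630898 -16.11572398 -12.28086234] ztop 39.2167600207795
  spine [18.76024041  1.60615709 52.99965444] z 58.84434454234061
pred bar [[-45.09030732   1.68890698  94.72050092]]
```

Run:
```python
from h import *
print(manip.get_obs()['tcp_pos'])
for z in(70,50): shift(-7.5,z,60,by=-.4)
```

```text
[ 0.53249917 -0.1710873   0.25515832]
-7.5 70 60 shift cm [ 2.34 -2.95 -2.47] turn deg [ 0.1   0.35 -0.15] tcp [ 0.5559 -0.2005  0.2304]
-7.5 50 60 shift cm [ 2.34 -2.95 -4.47] turn deg [ 0.1   0.35 -0.15] tcp [ 0.5559 -0.2005  0.2104]
```

Call:
drive_tool(plan=[[0.6,-0.8,0,0.1,0.3,-0.1,-1],[1.2,-1.5,0,0.1,0.3,-0.1,-1],[1.8,-2.3,0,0.1,0.3,-0.1,-1],[2.35,-2.95,0,0.1,0.3,-0.1,-1],[2.35,-2.95,-1,0.1,0.3,-0.1,-1],[2.35,-2.95,-2,0.1,0.3,-0.1,-1],[2.35,-2.95,-3,0.1,0.3,-0.1,-1],[2.35,-2.95,-4,0.1,0.3,-0.1,-1],[2.35,-2.95,-4.4,0.1,0.3,-0.1,-1],[2.35,-2.95,-4.4,0.1,0.3,-0.1,-1],[2.35,-2.95,-4.4,0.1,0.3,-0.1,-1],[2.35,-2.95,-4.4,0.1,0.3,-0.1,-1]])

```text
clock: 7.43
tcp_pos: [0.5558, -0.2008, 0.2102]
tool_rot: [1.083, 2.418, -0.29]
wrist_force: [-0.1, -0.2, -0.6]
grip_width: 0.0216
grip_force: 112.1
```

```bash
cat >> h.py <<'E'
def loc(p): d=np.atleast_2d(p)-SEAT; return np.stack([d@HX,d@np.cross(UP,HX),d[:,2]],1)*1000
def bar():
    "bar from the arm's own pose, mm of seat, and tilt"
    o=manip.get_obs(); M=R.from_rotvec(o['tool_rot']).as_matrix(); px=-M[:,0]
    b=o['tcp_pos']-.007*M[:,2]+.063*px; print('bar',loc(b).round(1),'tilt',np.degrees(np.arctan2(px@HX,px[2])).round(1),'F',o['wrist_force'].round(2),'hookF x,y',(o['wrist_force']@HX).round(2),'mom',o['moment'].round(3),'t',o['clock'],'w',o['grip_width'].round(4))
E
python3 - <<'E'
from h import *
bar(); shift(-7.5,40,60,by=-.4); HY=np.cross(UP,HX)
for cam in('top','scene'):
    s=snap(cam); save(cam+'3',s['image']); a=loc(cloud(s).reshape(-1,3))
    k=a[(np.abs(a[:,1])<25)&(a[:,0]>-60)&(a[:,0]<12)&(a[:,2]>38)&(a[:,2]<75)]
    print(cam,len(k)); e=k[(k[:,0]>-14)&(k[:,0]<2)&(np.abs(k[:,1])>7)]; print(' bar-ish',len(e),np.percentile(e[:,0],[2,50,98]),np.median(e[:,2]),'y',e[:,1].min(),e[:,1].max())
bar()
E
```

```text
Traceback (most recent call last):
  File "h.py", line 34, in bar
    b=o['tcp_pos']-.007*M[:,2]+.063*px; print('bar',loc(b).round(1),'tilt',np.degrees(np.arctan2(px@HX,px[2])).round(1),'F',o['wrist_force'].round(2),'hookF x,y',(o['wrist_force']@HX).round(2),'mom',o['moment'].round(3),'t',o['clock'],'w',o['grip_width'].round(4))
                                                                                                                                                                                                                                               ^^^^^^^^^^^^^^^^^^^^^
AttributeError: 'float' object has no attribute 'round'
```

```bash
sed -i "s/o\['grip_width'\].round(4)/round(o['grip_width'],4)/" h.py
python3 - <<'E'
from h import *
bar(); shift(-7.5,40,60,by=-.4); out=[]
for cam in('top','scene'):
    s=snap(cam); save(cam+'3',s['image']); a=loc(cloud(s).reshape(-1,3))
    k=a[(np.abs(a[:,1])<25)&(a[:,0]>-60)&(a[:,0]<12)&(a[:,2]>38)&(a[:,2]<75)]
    e=k[(k[:,0]>-14)&(k[:,0]<2)&(np.abs(k[:,1])>7)]; print(cam,len(k),' bar-ish',len(e),np.percentile(e[:,0],[2,50,98]),np.median(e[:,2]),'y',e[:,1].min(),e[:,1].max(), 'loop y',np.percentile(k[:,1],[1,99]))
    c=proj(s,SEAT+UP*.04-HX*.02).astype(int); r=26; out.append(cv2.resize(s['image'][c[1]-r:c[1]+r,c[0]-r:c[0]+r],(400,400),interpolation=cv2.INTER_CUBIC))
save('close3',np.hstack(out)); bar()
E
```

```text
bar [[-7.4 -0.7 49.8]] tilt 60.0 F [-0.12 -0.2  -0.62] hookF x,y 0.07 mom [ 0.224  0.16  -0.01 ] t 7.4333 w 0.0216
-7.5 40 60 shift cm [ 0.02  0.02 -0.98] turn deg [-0.01 -0.03 -0.03] tcp [ 0.5559 -0.2005  0.2004]
top 113  bar-ish 32 [-13.48310366  -9.63180627  -3.8943543 ] 50.94689767068443 y -18.312529959093464 18.76607011815166 loop y [-19.20837679  19.58631365]
scene 109  bar-ish 36 [-13.30285844  -7.59419689  -3.54087286] 50.87649698263863 y -18.472401695126038 18.338709980763827 loop y [-18.41127961  19.44088372]
bar [[-7.2 -0.7 50.2]] tilt 60.0 F [-0.38 -0.54 -1.61] hookF x,y 0.15 mom [0.241 0.182 0.02 ] t 7.5333 w 0.0213
```

View pics/close3.png

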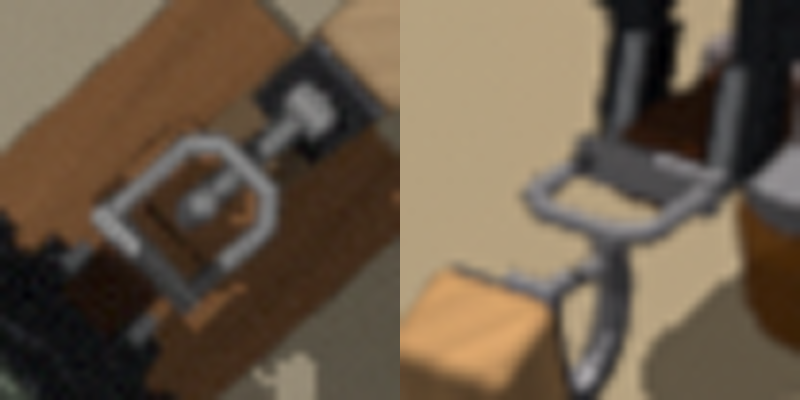

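Top crop: nose tip (205,205) stands inside the loop, with the bar ahead of it over the gate, centred. Lowering slowly.

Call:
drive_tool(plan=[[0,0,-0.3,0,0,0,-1],[0,0,-0.6,0,0,0,-1],[0,0,-0.9,0,0,0,-1],[0,0,-1.1,0,0,0,-1],[0,0,-1.3,0,0,0,-1],[0,0,-1.5,0,0,0,-1],[0,0,-1.7,0,0,0,-1],[0,0,-1.9,0,0,0,-1],[0,0,-1.9,0,0,0,-1]])

```text
clock: 8.28
tcp_pos: [0.5556, -0.2008, 0.1907]
tool_rot: [1.084, 2.418, -0.29]
wrist_force: [-0.7, 0.5, 1.4]
grip_width: 0.0213
grip_force: 112.4
```

```bash
python3 -c "
from h import *
bar()"
```

```text
bar [[-7.5 -0.8 30.2]] tilt 60.1 F [-0.75  0.48  1.41] hookF x,y -0.85 mom [ 0.105 -0.009  0.047] t 8.2833 w 0.0213
```

Call:
drive_tool(plan=[[0,0,-0.2,0,0,0,-1],[0,0,-0.4,0,0,0,-1],[0,0,-0.6,0,0,0,-1],[0,0,-0.8,0,0,0,-1],[0,0,-1.0,0,0,0,-1],[0,0,-1.0,0,0,0,-1]])

```text
clock: 8.78
tcp_pos: [0.554, -0.2001, 0.1788]
tool_rot: [1.086, 2.422, -0.29]
wrist_force: [-1.7, 1.2, -0.6]
grip_width: 0.0216
grip_force: 112.3
```

```bash
python3 -c "
from h import *
bar()"
```

```text
bar [[-8.9 -1.5 18.1]] tilt 60.3 F [-1.69  1.16 -0.59] hookF x,y -1.99 mom [ 0.475  0.401 -0.015] t 8.7833 w 0.0216
```

Call:
drive_tool(plan=[[0,0,-0.2,0,0,0,-1],[0,0,-0.4,0,0,0,-1],[0,0,-0.6,0,0,0,-1],[0,0,-0.8,0,0,0,-1],[0,0,-0.8,0,0,0,-1],[0,0,-0.8,0,0,0,-1]])

```text
clock: 9.28
tcp_pos: [0.5553, -0.2009, 0.1723]
tool_rot: [1.084, 2.419, -0.291]
wrist_force: [-0.9, 0.0, -1.8]
grip_width: 0.0212
grip_force: 112.2
```

```bash
python3 -c "
from h import *
bar()"
```

```text
bar [[-7.6 -1.1 11.8]] tilt 60.1 F [-0.89  0.05 -1.77] hookF x,y -0.63 mom [ 0.256  0.223 -0.082] t 9.2833 w 0.0212
```

Call:
drive_tool(plan=[[0,0,-0.2,0,0,0,-1],[0,0,-0.4,0,0,0,-1],[0.1,-0.1,-0.5,0,0,0,-1],[0.1,-0.1,-0.5,0,0,0,-1],[0.1,-0.1,-0.5,0,0,0,-1]])

```text
clock: 9.7
tcp_pos: [0.5563, -0.2019, 0.1675]
tool_rot: [1.084, 2.419, -0.291]
wrist_force: [-0.7, -1.1, -2.0]
grip_width: 0.0214
grip_force: 112.2
```

Run:
```python
from h import *
bar(); out=[]
for cam in('top','scene'):
    s=snap(cam); c=proj(s,SEAT+UP*.03-HX*.01).astype(int); r=22; out.append(cv2.resize(s['image'][c[1]-r:c[1]+r,c[0]-r:c[0]+r],(400,400),interpolation=cv2.INTER_CUBIC))
save('close4',np.hstack(out)); bar()
```

```text
bar [[-6.2 -0.9  6.9]] tilt 60.1 F [-0.67 -1.14 -1.99] hookF x,y 0.4 mom [0.308 0.212 0.015] t 9.7 w 0.0214
bar [[-6.2 -0.9  7.1]] tilt 60.1 F [ 0.15  0.49 -1.72] hookF x,y -0.27 mom [0.249 0.209 0.008] t 9.8 w 0.0215
```

View pics/close4.png

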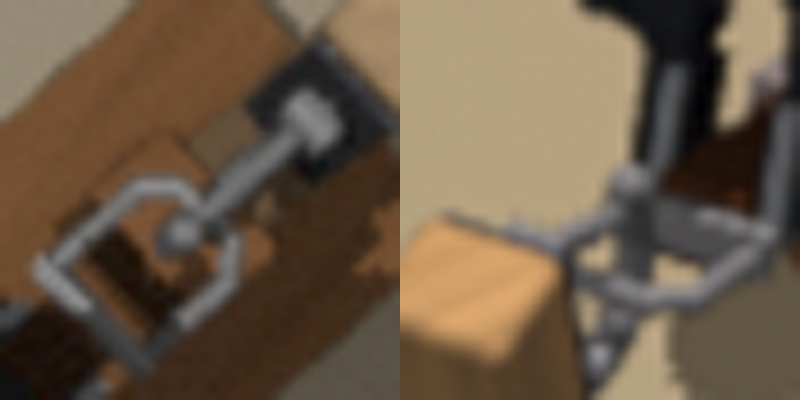

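Both crops show the bar inside the hook and the gate rod back against the nose above it (top (180,235), scene (600,210)). Now I swing the paddle to a 40° tilt about the bar, for a cleaner pull.

```bash
python3 -c "
from h import *
shift(-5,8,50,by=-.5);shift(-4,10,40,by=-.5)"
```

```text
-5 8 50 shift cm [ 0.6  -0.61 -0.75] turn deg [-7.51 -6.74 -0.01] tcp [ 0.5624 -0.2079  0.1601]
-4 10 40 shift cm [ 1.24 -1.33 -1.24] turn deg [-14.97 -13.39  -0.  ] tcp [ 0.5688 -0.2151  0.1552]
```

Call:
drive_tool(plan=[[0.1,-0.1,-0.1,-1.9,-1.7,0,-1],[0.3,-0.3,-0.4,-3.8,-3.4,0,-1],[0.45,-0.45,-0.6,-5.6,-5.1,0,-1],[0.6,-0.65,-0.75,-7.5,-6.7,0,-1],[0.75,-0.8,-0.9,-9.4,-8.4,0,-1],[0.9,-1.0,-1.0,-11.2,-10.0,0,-1],[1.1,-1.15,-1.15,-13.1,-11.7,0,-1],[1.24,-1.33,-1.24,-15,-13.4,0,-1],[1.24,-1.33,-1.24,-15,-13.4,0,-1],[1.24,-1.33,-1.24,-15,-13.4,0,-1],[1.24,-1.33,-1.24,-15,-13.4,0,-1]])

```text
clock: 10.72
tcp_pos: [0.5705, -0.2172, 0.1705]
tool_rot: [0.951, 2.129, -0.428]
wrist_force: [0.6, 0.0, -1.9]
grip_width: 0.0213
grip_force: 112.2
```

```bash
python3 -c "
from h import *
bar(); manip.snapshot('scene'); bar(); shift(-6,18,40,by=-.5)"
```

```text
bar [[-0.1 -0.5 24.4]] tilt 41.4 F [ 0.61  0.04 -1.9 ] hookF x,y 0.38 mom [0.308 0.352 0.007] t 10.7167 w 0.0213
bar [[-0.2 -0.7 23.9]] tilt 41.4 F [-0.03 -0.95 -2.03] hookF x,y 0.69 mom [0.371 0.314 0.035] t 10.7667 w 0.0215
-6 18 40 shift cm [-0.28  0.35 -0.68] turn deg [-1.1  -0.91 -0.17] tcp [ 0.5675 -0.2136  0.1632]
```

```bash
python3 -c "
from h import *
o=manip.get_obs();print(o['qpos'].round(3),o['dq'].round(3))"
```

```text
[-0.309  0.094  2.068 -1.109  0.438 -0.131] [0.001 0.005 0.009 0.004 0.001 0.011]
```

Call:
drive_tool(plan=[[0,0,0,0,0,0,-1],[0,0,0,0,0,0,-1]])

```text
clock: 10.93
tcp_pos: [0.5696, -0.2167, 0.1689]
tool_rot: [0.953, 2.131, -0.427]
wrist_force: [-0.2, 0.2, -1.3]
grip_width: 0.021
grip_force: 112.2
```

```bash
python3 -c "
from h import *
bar();o=manip.get_obs();print(o['qpos'].round(3),o['dq'].round(3))"
```

```text
bar [[-0.9 -1.  22.7]] tilt 41.5 F [-0.19  0.24 -1.33] hookF x,y -0.31 mom [ 0.302  0.371 -0.024] t 10.9333 w 0.021
[-0.308  0.094  2.07  -1.108  0.438 -0.13 ] [-0.     0.001  0.005  0.002 -0.001  0.004]
```

Joint 4 is at its limit (-1.11), so the tool can't tilt below about 42°. I'll tug at about 48°. For the final lowering the handle will pivot between lightly gripping pads, about the seated bar.

```bash
python3 -c "
from h import *
shift(-6,14,48,by=-.5)"
```

```text
-6 14 48 shift cm [-0.68  0.83 -0.43] turn deg [ 4.78  4.36 -0.13] tcp [ 0.5628 -0.2084  0.1646]
```

Call:
drive_tool(plan=[[-0.15,0.2,0.1,1.2,1.1,0,-1],[-0.3,0.4,0.2,2.4,2.2,0,-1],[-0.5,0.6,0.3,3.6,3.3,0,-1],[-0.65,0.75,0.3,4.7,4.3,0,-1],[-0.65,0.75,0.3,4.7,4.3,0,-1],[-0.65,0.75,0.3,4.7,4.3,0,-1]], grip_force=120)

```text
clock: 11.43
tcp_pos: [0.5631, -0.2094, 0.172]
tool_rot: [0.998, 2.23, -0.384]
wrist_force: [-0.8, -0.1, -1.6]
grip_width: 0.0209
grip_force: 119.3
```

```bash
python3 -c "
from h import *
bar();o=manip.get_obs();print(o['qpos'].round(3),o['dq'].round(3)); shift(-6,17,50,by=-.5)"
```

```text
bar [[-5.2 -0.9 21.4]] tilt 47.9 F [-0.78 -0.15 -1.59] hookF x,y -0.41 mom [ 0.332  0.275 -0.029] t 11.4333 w 0.0209
[-0.325  0.065  2.027 -0.754  0.504 -0.485] [ 0.004  0.008  0.016 -0.008 -0.002  0.004]
-6 17 50 shift cm [-0.14  0.22 -0.28] turn deg [ 1.58  1.44 -0.1 ] tcp [ 0.5617 -0.2072  0.1691]
```

Call:
drive_tool(plan=[[-0.1,0.1,0,0,0,0,-1],[-0.1,0.1,0.05,0,0,0,-1],[-0.1,0.1,0.1,0,0,0,-1],[-0.1,0.1,0.15,0,0,0,-1],[-0.1,0.1,0.2,0,0,0,-1],[-0.1,0.1,0.2,0,0,0,-1]])

```text
clock: 11.93
tcp_pos: [0.5618, -0.2079, 0.1734]
tool_rot: [0.998, 2.231, -0.383]
wrist_force: [0.7, 0.8, -1.7]
grip_width: 0.0215
grip_force: 119.3
```

```bash
python3 -c "
from h import *
bar()"
```

```text
bar [[-7.1 -0.9 22.8]] tilt 47.9 F [ 0.66  0.76 -1.67] hookF x,y -0.13 mom [0.412 0.352 0.024] t 11.9333 w 0.0215
```

Call:
drive_tool(plan=[[0,0,0.05,0,0,0,-1],[0,0,0.1,0,0,0,-1],[0,0,0.15,0,0,0,-1],[0,0,0.2,0,0,0,-1],[0,0,0.2,0,0,0,-1]])

```text
clock: 12.35
tcp_pos: [0.5612, -0.2076, 0.1743]
tool_rot: [0.999, 2.233, -0.383]
wrist_force: [1.9, 0.4, -5.5]
grip_width: 0.0211
grip_force: 118.8
```

```bash
python3 -c "
from h import *
bar()"
```

```text
bar [[-7.6 -1.1 23.7]] tilt 48.0 F [ 1.95  0.39 -5.49] hookF x,y 1.01 mom [0.956 0.697 0.259] t 12.35 w 0.0211
```

Call:
drive_tool(plan=[[0,0,0.03,0,0,0,-1],[0,0,0.06,0,0,0,-1],[0,0,0.06,0,0,0,-1]])

```text
clock: 12.6
tcp_pos: [0.561, -0.2075, 0.1747]
tool_rot: [0.999, 2.233, -0.383]
wrist_force: [1.9, 0.7, -9.4]
grip_width: 0.0214
grip_force: 118.5
```

```bash
python3 -c "
from h import *
bar()"
```

```text
bar [[-7.8 -1.2 24. ]] tilt 48.1 F [ 1.86  0.72 -9.38] hookF x,y 0.7 mom [1.332 1.003 0.319] t 12.6 w 0.0214
```

Call:
drive_tool(plan=[[0,0,0.02,0,0,0,-1],[0,0,0.02,0,0,0,-1],[0,0,0.02,0,0,0,-1],[0,0,0.02,0,0,0,-1]])

```text
clock: 12.93
tcp_pos: [0.5608, -0.2078, 0.175]
tool_rot: [0.999, 2.233, -0.384]
wrist_force: [0.3, 0.4, -10.7]
grip_width: 0.0215
grip_force: 118.4
```

```bash
python3 -c "
from h import *
bar()"
```

```text
bar [[-7.7 -1.5 24.3]] tilt 48.1 F [  0.33   0.41 -10.7 ] hookF x,y -0.09 mom [1.483 1.174 0.198] t 12.9333 w 0.0215
```

Call:
drive_tool(plan=[[0,0,0.01,0,0,0,-1],[0,0,0.01,0,0,0,-1],[0,0,0.01,0,0,0,-1],[0,0,0.01,0,0,0,-1],[0,0,0.01,0,0,0,-1],[0,0,0.01,0,0,0,-1]])

```text
clock: 13.43
tcp_pos: [0.561, -0.2081, 0.1756]
tool_rot: [0.999, 2.232, -0.384]
wrist_force: [0.0, -0.8, -12.8]
grip_width: 0.0214
grip_force: 118.1
```

Call:
drive_tool(plan=[[0,0,0,0,0,0,-1],[0,0,0,0,0,0,-1],[0,0,0,0,0,0,-1],[0,0,0,0,0,0,-1],[0,0,0,0,0,0,-1],[0,0,0,0,0,0,-1]])

```text
clock: 13.93
tcp_pos: [0.5614, -0.208, 0.1759]
tool_rot: [0.999, 2.232, -0.384]
wrist_force: [-0.7, -1.7, -14.5]
grip_width: 0.021
grip_force: 118.0
```

Call:
drive_tool(plan=[[0,0,0,0,0,0,-1],[0,0,0,0,0,0,-1],[0,0,0,0,0,0,-1],[0,0,0,0,0,0,-1],[0,0,0,0,0,0,-1],[0,0,0,0,0,0,-1]])

```text
clock: 14.43
tcp_pos: [0.5618, -0.2079, 0.1762]
tool_rot: [0.998, 2.231, -0.383]
wrist_force: [1.1, -1.1, -16.1]
grip_width: 0.0212
grip_force: 118.0
```

The controller winds up under steady contact, and the pull crept to about 14 N net, past the 12 N limit. Backing off at once.

Call:
drive_tool(plan=[[0,0,-0.15,0,0,0,-1],[0,0,-0.3,0,0,0,-1],[0,0,-0.3,0,0,0,-1],[0,0,-0.3,0,0,0,-1]])

```text
clock: 14.77
tcp_pos: [0.5643, -0.2084, 0.1762]
tool_rot: [0.994, 2.226, -0.381]
wrist_force: [2.7, -1.2, -8.4]
grip_width: 0.0208
grip_force: 118.5
```

```bash
python3 -c "
from h import *
bar()"
```

```text
bar [[-5.3  0.7 25.8]] tilt 47.6 F [ 2.72 -1.17 -8.44] hookF x,y 2.68 mom [1.025 0.854 0.105] t 14.7667 w 0.0208
```

Call:
drive_tool(plan=[[0,0,-0.1,0,0,0,-1],[0,0,-0.2,0,0,0,-1],[0,0,-0.2,0,0,0,-1],[0,0,-0.2,0,0,0,-1]])

```text
clock: 15.1
tcp_pos: [0.5637, -0.2083, 0.1739]
tool_rot: [0.995, 2.227, -0.382]
wrist_force: [0.4, -0.8, -2.5]
grip_width: 0.0214
grip_force: 119.2
```

```bash
python3 -c "
from h import *
bar()"
```

```text
bar [[-5.7  0.2 23.4]] tilt 47.7 F [ 0.43 -0.78 -2.55] hookF x,y 0.87 mom [ 0.342  0.312 -0.063] t 15.1 w 0.0214
```

Call:
drive_tool(plan=[[-0.1,0.1,0,0,0,0,-1],[-0.1,0.1,0,0,0,0,-1],[-0.1,0.1,0,0,0,0,-1],[-0.1,0.1,0,0,0,0,-1],[-0.1,0.1,0,0,0,0,-1],[-0.1,0.1,0,0,0,0,-1]])

```text
clock: 15.6
tcp_pos: [0.5608, -0.207, 0.1713]
tool_rot: [0.998, 2.231, -0.383]
wrist_force: [0.3, -0.1, -2.6]
grip_width: 0.0213
grip_force: 119.2
```

```bash
python3 -c "
from h import *
bar()"
```

```text
bar [[-8.4 -0.9 20.7]] tilt 47.9 F [ 0.34 -0.09 -2.62] hookF x,y 0.29 mom [0.406 0.287 0.054] t 15.6 w 0.0213
```

Free again. I'll repeat the tug cleanly, in short calls so I can take out the wind-up.

Call:
drive_tool(plan=[[0.05,-0.05,0.1,0,0,0,-1],[0.05,-0.05,0.2,0,0,0,-1],[0.05,-0.05,0.3,0,0,0,-1],[0.05,-0.05,0.35,0,0,0,-1],[0.05,-0.05,0.35,0,0,0,-1]])

```text
clock: 16.02
tcp_pos: [0.5608, -0.2072, 0.1739]
tool_rot: [0.999, 2.233, -0.383]
wrist_force: [1.3, -0.0, -5.8]
grip_width: 0.0209
grip_force: 118.9
```

Call:
drive_tool(plan=[[0,0,0.04,0,0,0,-1],[0,0,0.06,0,0,0,-1]])

```text
clock: 16.18
tcp_pos: [0.5606, -0.2072, 0.1742]
tool_rot: [0.999, 2.233, -0.383]
wrist_force: [1.4, -0.1, -7.5]
grip_width: 0.0212
grip_force: 118.7
```

Call:
drive_tool(plan=[[0,0,0.02,0,0,0,-1],[0,0,0.02,0,0,0,-1]])

```text
clock: 16.35
tcp_pos: [0.5606, -0.2071, 0.1744]
tool_rot: [0.999, 2.233, -0.383]
wrist_force: [2.1, -0.1, -9.2]
grip_width: 0.0212
grip_force: 118.6
```

Call:
drive_tool(plan=[[0,0,0,0,0,0,-1],[0,0,0,0,0,0,-1]])

```text
clock: 16.52
tcp_pos: [0.5606, -0.2071, 0.1745]
tool_rot: [0.999, 2.233, -0.383]
wrist_force: [2.3, 0.8, -9.8]
grip_width: 0.021
grip_force: 118.5
```

Call:
drive_tool(plan=[[0,0,0,0,0,0,-1],[0,0,0,0,0,0,-1]])

```text
clock: 16.68
tcp_pos: [0.5606, -0.2072, 0.1746]
tool_rot: [0.999, 2.233, -0.383]
wrist_force: [2.0, 0.4, -10.5]
grip_width: 0.021
grip_force: 118.5
```

Call:
drive_tool(plan=[[0,0,-0.01,0,0,0,-1],[0,0,-0.01,0,0,0,-1]])

```text
clock: 16.85
tcp_pos: [0.5606, -0.2072, 0.1746]
tool_rot: [0.999, 2.233, -0.384]
wrist_force: [1.7, -0.1, -11.4]
grip_width: 0.0211
grip_force: 118.5
```

Call:
drive_tool(plan=[[0,0,-0.03,0,0,0,-1],[0,0,-0.03,0,0,0,-1]])

```text
clock: 17.02
tcp_pos: [0.5607, -0.2076, 0.1747]
tool_rot: [0.999, 2.232, -0.384]
wrist_force: [-0.2, 0.2, -10.6]
grip_width: 0.0215
grip_force: 118.5
```

Call:
drive_tool(plan=[[0,0,0,0,0,0,-1],[0,0,0,0,0,0,-1]])

```text
clock: 17.18
tcp_pos: [0.5607, -0.2077, 0.1748]
tool_rot: [0.999, 2.232, -0.384]
wrist_force: [-0.2, -1.1, -10.9]
grip_width: 0.021
grip_force: 118.4
```

Call:
drive_tool(plan=[[0,0,-0.01,0,0,0,-1],[0,0,-0.01,0,0,0,-1]])

```text
clock: 17.35
tcp_pos: [0.5609, -0.2077, 0.1748]
tool_rot: [0.999, 2.232, -0.384]
wrist_force: [-0.4, -1.0, -12.2]
grip_width: 0.021
grip_force: 118.4
```

Call:
drive_tool(plan=[[0,0,-0.04,0,0,0,-1],[0,0,-0.04,0,0,0,-1]])

```text
clock: 17.52
tcp_pos: [0.5614, -0.2077, 0.1749]
tool_rot: [0.998, 2.231, -0.384]
wrist_force: [-0.1, -1.0, -10.6]
grip_width: 0.0213
grip_force: 118.4
```

Held at 8–10.5 N net for a full second. Now lowering.

Call:
drive_tool(plan=[[0,0,-0.2,0,0,0,-1],[0,0,-0.4,0,0,0,-1],[0,0,-0.6,0,0,0,-1],[0,0,-0.8,0,0,0,-1],[0,0,-0.8,0,0,0,-1],[0,0,-0.8,0,0,0,-1],[0,0,-0.8,0,0,0,-1],[0,0,-0.8,0,0,0,-1],[0,0,-0.8,0,0,0,-1]])

```text
clock: 18.27
tcp_pos: [0.5616, -0.2075, 0.167]
tool_rot: [0.997, 2.231, -0.383]
wrist_force: [-1.0, -0.4, -2.4]
grip_width: 0.0207
grip_force: 119.2
```

```bash
python3 -c "
from h import *
bar(); shift(-2,4,50,by=-.5); print(manip.get_obs()['qpos'])"
```

```text
bar [[-7.6 -0.7 16.5]] tilt 47.9 F [-1.   -0.41 -2.39] hookF x,y -0.36 mom [0.374 0.319 0.049] t 18.2667 w 0.0207
-2 4 50 shift cm [ 0.28 -0.27 -1.09] turn deg [ 1.54  1.42 -0.13] tcp [ 0.5644 -0.2102  0.1561]
[-0.32294732  0.07020164  2.03393973 -0.76857425  0.49703621 -0.4661323 ]
```

Call:
drive_tool(plan=[[0.1,-0.1,-0.2,0,0,0,-1],[0.2,-0.2,-0.4,0,0,0,-1],[0.3,-0.3,-0.6,0,0,0,-1],[0.4,-0.45,-0.8,0,0,0,-1],[0.4,-0.45,-1.0,0,0,0,-1],[0.4,-0.45,-1.2,0,0,0,-1],[0.4,-0.45,-1.4,0,0,0,-1],[0.4,-0.45,-1.4,0,0,0,-1],[0.4,-0.45,-1.4,0,0,0,-1]])

```text
clock: 19.02
tcp_pos: [0.5652, -0.2119, 0.1524]
tool_rot: [0.998, 2.232, -0.383]
wrist_force: [-0.2, 1.0, -2.1]
grip_width: 0.021
grip_force: 119.2
```

Run:
```python
from h import *
bar(); print(manip.get_obs()['qpos'].round(3))
g0=63*np.array([-np.sin(np.radians(47.9)),-np.cos(np.radians(47.9))])
for th in(44,40,36,32,28,24,20,16,12):
    t=np.radians(th); d=63*np.array([-np.sin(t),-np.cos(t)])-g0; print(th,(d[0]*HX[:2]/10).round(2),(d[1]/10).round(2))
```

```text
bar [[-1.8 -0.9  1.8]] tilt 48.0 F [-0.15  0.96 -2.05] hookF x,y -0.82 mom [ 0.347  0.293 -0.06 ] t 19.0167 w 0.021
[-0.33   0.106  2.033 -0.809  0.469 -0.424]
44 [ 0.2  -0.22] -0.31
40 [ 0.42 -0.47] -0.6
36 [ 0.65 -0.73] -0.87
32 [ 0.89 -1.  ] -1.12
28 [ 1.14 -1.28] -1.34
24 [ 1.4  -1.58] -1.53
20 [ 1.68 -1.88] -1.7
16 [ 1.95 -2.19] -1.83
12 [ 2.24 -2.51] -1.94
```

Call:
drive_tool(plan=[[0,0,0,0,0,0,-1],[0,0,0,0,0,0,-1],[0.07,-0.07,-0.1,0,0,0,-1],[0.14,-0.14,-0.2,0,0,0,-1],[0.2,-0.22,-0.31,0,0,0,-1],[0.2,-0.22,-0.31,0,0,0,-1]], grip_force=20)

```text
clock: 19.52
tcp_pos: [0.5683, -0.2145, 0.1506]
tool_rot: [0.997, 2.229, -0.383]
wrist_force: [-0.4, 0.7, 2.0]
grip_width: 0.0212
grip_force: 119.8
```

```bash
python3 -c "
from h import *
bar()"
```

```text
bar [[ 2.  -0.4  0.1]] tilt 47.8 F [-0.35  0.67  2.04] hookF x,y -0.74 mom [ 0.037 -0.022  0.001] t 19.5167 w 0.0212
```

Call:
drive_tool(plan=[[0,0,0.1,0,0,0,-0.52],[0,0,0.1,0,0,0,-0.52]], grip_force=20)

```text
clock: 19.68
tcp_pos: [0.5677, -0.2143, 0.1511]
tool_rot: [0.998, 2.23, -0.383]
wrist_force: [0.8, -0.6, -0.7]
grip_width: 0.0211
grip_force: 119.6
```

```bash
python3 -c "
from h import *
bar(); print(manip.get_obs()['grip_force'])"
```

```text
bar [[ 1.6 -0.7  0.5]] tilt 47.9 F [ 0.8  -0.57 -0.73] hookF x,y 0.96 mom [0.102 0.05  0.039] t 19.6833 w 0.0211
119.6207320690155
```

Call:
drive_tool(plan=[[0,0,0,0,0,0,-0.47],[0,0,0,0,0,0,-0.47]], grip_force=20)

```text
clock: 19.85
tcp_pos: [0.5675, -0.2142, 0.1508]
tool_rot: [0.998, 2.231, -0.383]
wrist_force: [0.5, 0.0, 0.0]
grip_width: 0.0227
grip_force: 49.7
```

Call:
drive_tool(plan=[[0,0,0,0,0,0,-0.47],[0,0,0,0,0,0,-0.47]])

```text
clock: 20.02
tcp_pos: [0.5675, -0.2142, 0.1508]
tool_rot: [0.998, 2.231, -0.383]
wrist_force: [0.2, -0.8, -0.3]
grip_width: 0.0225
grip_force: 49.7
```

```bash
python3 -c "
from h import *
bar(); print(manip.get_obs()['grip_force'])"
```

```text
bar [[ 1.4 -0.8  0.2]] tilt 47.9 F [ 0.2  -0.84 -0.27] hookF x,y 0.76 mom [0.162 0.087 0.063] t 20.0167 w 0.0225
49.71794307231903
```

Opening sets the pad force here (50 N at 22.6 mm). I'll ease to about 20 N and begin the pivot.

Call:
drive_tool(plan=[[0,0,0,0,0,0,-0.455],[0,0,0,0,0,0,-0.455],[0.1,-0.1,-0.1,0,0,0,-0.455],[0.2,-0.22,-0.25,0,0,0,-0.455],[0.2,-0.22,-0.25,0,0,0,-0.455]])

```text
clock: 20.43
tcp_pos: [0.57, -0.2166, 0.1485]
tool_rot: [0.997, 2.23, -0.383]
wrist_force: [0.0, -0.6, 1.0]
grip_width: 0.0234
grip_force: 26.9
```

```bash
python3 -c "
from h import *
bar(); print(manip.get_obs()['grip_force'])"
```

```text
bar [[ 4.8 -0.5 -2. ]] tilt 47.9 F [ 0.   -0.62  1.02] hookF x,y 0.47 mom [-0.048 -0.066  0.105] t 20.4333 w 0.0234
26.865571439266205
```

Call:
drive_tool(plan=[[0.1,-0.12,-0.17,0,0,0,-0.455],[0.22,-0.25,-0.35,0,0,0,-0.455],[0.35,-0.39,-0.5,0,0,0,-0.455],[0.47,-0.53,-0.63,0,0,0,-0.455],[0.47,-0.53,-0.63,0,0,0,-0.455]])

```text
clock: 20.85
tcp_pos: [0.5741, -0.2219, 0.1414]
tool_rot: [0.998, 2.232, -0.383]
wrist_force: [-0.7, 1.5, 1.2]
grip_width: 0.0236
grip_force: 27.2
```

Run:
```python
from h import *
bar(); o=manip.get_obs();print(o['grip_force'],o['qpos'].round(3))
HY=np.cross(UP,HX)
for cam in('scene','top'):
    s=snap(cam); save(cam+'5',s['image']); a=loc(cloud(s).reshape(-1,3)); k=a[(np.abs(a[:,1])<26)&(a[:,0]>-130)&(a[:,0]<5)&(a[:,2]<-85)&(a[:,2]>-175)]
    print(cam,len(k),np.percentile(k[:,0],[2,50,98]) if len(k) else '')
```

```text
bar [[11.5 -1.  -9.2]] tilt 48.0 F [-0.68  1.48  1.24] hookF x,y -1.56 mom [ 0.1   -0.014  0.059] t 20.85 w 0.0236
27.170935571193695 [-0.345  0.148  2.015 -0.835  0.444 -0.404]
scene 154 [-98.18255513 -67.52869631   4.10889756]
top 32 [0.39312054 1.8705208  4.65492484]
```

Low force while the grip point follows a circle of 62–63 mm about the seat: the handle is pivoting, now at about 34°. Continuing.

Call:
drive_tool(plan=[[0.16,-0.18,-0.17,0,0,0,-0.455],[0.32,-0.36,-0.33,0,0,0,-0.455],[0.48,-0.54,-0.48,0,0,0,-0.455],[0.65,-0.72,-0.62,0,0,0,-0.455],[0.85,-0.95,-0.75,0,0,0,-0.455],[1.05,-1.18,-0.85,0,0,0,-0.455],[1.05,-1.18,-0.85,0,0,0,-0.455]])

```text
clock: 21.53
tcp_pos: [0.5843, -0.2339, 0.1326]
tool_rot: [0.999, 2.232, -0.384]
wrist_force: [-1.1, 0.8, -1.0]
grip_width: 0.0235
grip_force: 27.9
```

Run:
```python
from h import *
cat='''
def grip():
    o=manip.get_obs(); M=R.from_rotvec(o['tool_rot']).as_matrix(); g=loc(o['tcp_pos']-.007*M[:,2])[0]; print('grip',g.round(1),'r',np.hypot(g[0],g[2]).round(1),'theta',np.degrees(np.arctan2(-g[0],-g[2])).round(1),'F',o['wrist_force'].round(1),'gf',round(o['grip_force'],1),'q4',o['qpos'][3].round(2),'t',o['clock'])
'''
open('h.py','a').write(cat); exec(cat); grip()
```

```text
grip [-19.5  -1.4 -60.2] r 63.3 theta 17.9 F [-1.1  0.8 -1. ] gf 27.9 q4 -0.85 t 21.5333
```

Call:
drive_tool(plan=[[0.14,-0.16,-0.05,0,0,0,-0.455],[0.28,-0.32,-0.1,0,0,0,-0.455],[0.43,-0.48,-0.15,0,0,0,-0.455],[0.43,-0.48,-0.15,0,0,0,-0.455]])

```text
clock: 21.87
tcp_pos: [0.5891, -0.2386, 0.1319]
tool_rot: [0.998, 2.231, -0.383]
wrist_force: [-1.7, 2.0, -0.4]
grip_width: 0.0232
grip_force: 28.4
```

Run:
```python
from h import *
grip(); out=[]
for cam in('scene','top'):
    s=snap(cam); c=proj(s,SEAT-UP*.04-HX*.03).astype(int); r=45; out.append(cv2.resize(s['image'][c[1]-r:c[1]+r,c[0]-r:c[0]+r],(400,400),interpolation=cv2.INTER_CUBIC))
save('close6',np.hstack(out)); grip()
```

```text
grip [-12.8  -1.  -60.9] r 62.2 theta 11.8 F [-1.7  2.  -0.4] gf 28.4 q4 -0.85 t 21.8667
grip [-12.8  -0.9 -60.8] r 62.1 theta 11.9 F [-2.1  0.7 -0.6] gf 28.3 q4 -0.85 t 21.9667
```

View pics/close6.png

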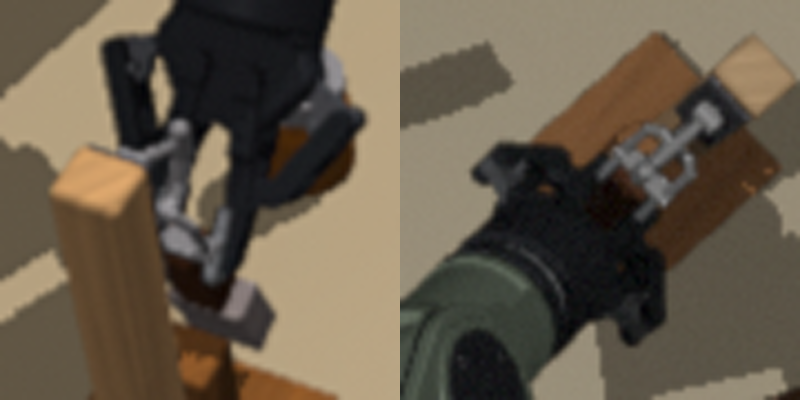

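Close-up shows the loop hanging on the hook, gate rod over it (scene (165,155)), gripper clear of the nose. Releasing gently.

Call:
drive_tool(plan=[[0,0,0,0,0,0,-0.44],[0,0,0,0,0,0,-0.43],[0,0,0,0,0,0,-0.42],[0,0,0,0,0,0,-0.4],[0,0,0,0,0,0,-0.35],[0,0,0,0,0,0,-0.25],[0,0,0,0,0,0,-0.1],[0,0,0,0,0,0,0.1],[0,0,0,0,0,0,0.3],[0,0,0,0,0,0,0.3],[0,0,0,0,0,0,0.3]])

```text
clock: 22.88
tcp_pos: [0.5889, -0.2383, 0.1318]
tool_rot: [0.998, 2.231, -0.383]
wrist_force: [-0.2, -0.0, 0.3]
grip_width: 0.0555
grip_force: 0.0
```

Run:
```python
from h import *
grip()
M=R.from_rotvec(manip.get_obs()['tool_rot']).as_matrix(); print('retract 20cm',(-20*M[:,2]).round(1))
```

```text
grip [-13.2  -0.9 -61. ] r 62.4 theta 12.2 F [-0.2 -0.   0.3] gf 0.0 q4 -0.85 t 22.8833
retract 20cm [-8.9 10.  14.8]
```

Call:
drive_tool(plan=[[-0.5,0.5,0.75,0,0,0,0.3],[-1,1.1,1.6,0,0,0,0.3],[-1.8,2,3,0,0,0,0.3],[-2.7,3,4.5,0,0,0,0.3],[-4.1,4.5,6.7,0,0,0,0.3],[-5.4,6,8.9,0,0,0,0.3],[-7.2,8,11.9,0,0,0,0.3],[-8.9,10,14.8,0,0,0,0.3],[-8.9,10,14.8,0,0,0,0.3],[-8.9,10,14.8,0,0,0,0.3],[-8.9,10,14.8,0,0,0,0.3],[-8.9,10,14.8,0,0,0,0.3]])

```text
clock: 23.88
tcp_pos: [0.4992, -0.1385, 0.2781]
tool_rot: [0.999, 2.234, -0.385]
wrist_force: [0.6, -0.5, -0.1]
grip_width: 0.0555
grip_force: 0.0
```

Run:
```python
from h import *
import time
prev=None
print(manip.get_obs()['wrist_force'].round(1),manip.get_obs()['tcp_pos'].round(3))
for i in range(3):
    s=snap('top'); c=cloud(s); a=loc(c.reshape(-1,3)); im=s['image'].reshape(-1,3).astype(int)
    k=(np.abs(a[:,1])<26)&(a[:,0]>-60)&(a[:,0]<12)&(a[:,2]>-175)&(a[:,2]<-100)
    st=k&(a[:,0]<-4)&(a[:,2]>-130)&(np.ptp(im,axis=1)<25)
    print('stone top',st.sum(),a[st].mean(0).round(1) if st.any() else '',a[st].min(0).round(0) if st.any() else '',a[st].max(0).round(0) if st.any() else '')
    bp=(np.abs(a[:,1])<25)&(np.abs(a[:,1])>6)&(np.abs(a[:,0])<15)&(a[:,2]>-15)&(a[:,2]<15); print('bar/loop pts',bp.sum(),a[bp].mean(0).round(1) if bp.any() else '')
    if prev is not None: print('diff',np.abs(s['image'].astype(int)-prev)[170:250,360:450].mean())
    prev=s['image'].astype(int)
t0=np.load('top0.npy')
for n,(u0,u1,v0,v1) in dict(jar=(348,374,258,284),tin=(203,237,162,196),fig=(432,464,258,288),big=(208,285,265,340)).items():
    f=lambda t:(lambda k:k[(k[:,2]>.02)&(k[:,2]<.2)].mean(0).round(4))(t[v0:v1,u0:u1].reshape(-1,3)); print(n,f(t0),f(c))
```

```text
[ 0.6 -0.5 -0.1] [ 0.499 -0.139  0.278]
stone top 89 [ -18.3   -0.2 -114.9] [ -25.  -21. -130.] [  -4.   21. -101.]
bar/loop pts 33 [-2.9 -0.3 -1.8]
stone top 90 [ -18.6   -0.2 -114.3] [ -26.  -21. -128.] [  -4.   21. -100.]
bar/loop pts 32 [-2.5 -0.  -1.7]
diff 1.0915277777777779
stone top 88 [ -18.2   -0.2 -114.7] [ -25.  -21. -129.] [  -4.   21. -101.]
bar/loop pts 34 [-2.7 -0.1 -2.4]
diff 1.044675925925926
jar [ 0.452  -0.1263  0.0703] [ 0.4405 -0.1496  0.0738]
tin [0.7062 0.2507 0.0809] [0.7062 0.2508 0.0811]
fig [ 0.4485 -0.3644  0.0796] [ 0.4485 -0.3643  0.081 ]
big [0.3491 0.2118 0.0283] [0.3499 0.2109 0.0283]
```

Paddle hangs still, centred. The jar reading may be masked by the arm, so I check it in the scene view and move the arm away to let the paddle settle.

Call:
drive_tool(plan=[[-3,2,4,0,0,0,0.3],[-6,4,8,0,0,0,0.3],[-9,6,10,0,0,0,0.3],[-10,15,12,0,0,0,0.3],[-10,20,12,0,0,0,0.3],[-10,25,12,0,0,0,0.3],[-10,25,12,0,0,0,0.3],[-10,25,12,0,0,0,0.3],[-10,25,12,0,0,0,0.3],[-10,25,12,0,0,0,0.3]])

```text
clock: 24.87
tcp_pos: [0.4001, 0.114, 0.3988]
tool_rot: [0.991, 2.235, -0.384]
wrist_force: [-0.4, -0.2, 0.9]
grip_width: 0.0555
grip_force: 0.0
```

Run:
```python
from h import *
s=snap('scene'); b=cv2.imread('pics/scene0.png')[...,::-1].astype(int); d=np.abs(s['image'].astype(int)-b)
j=lambda t:(lambda k:k[(k[:,2]>.06)&(k[:,2]<.09)].mean(0).round(4))(t[235:282,248:282].reshape(-1,3))
print('jar',j(np.load('scene0.npy')),j(cloud(s)),d[240:278,252:278].mean())
s=snap('top'); a=loc(cloud(s).reshape(-1,3)); im=s['image'].reshape(-1,3).astype(int)
st=(np.abs(a[:,1])<26)&(a[:,0]>-60)&(a[:,0]<-4)&(a[:,2]>-130)&(a[:,2]<-100)&(np.ptp(im,axis=1)<25); print('stone',a[st].mean(0).round(1))
# gate: points along its line
g=a[(np.abs(a[:,1])<5)&(a[:,0]>-10)&(a[:,0]<10)&(a[:,2]>15)]; print('gate pts',len(g),'resid to shut line',np.median(g[:,2]-(26+(g[:,0]+12)*22/30)).round(1))
print(manip.get_obs()['tcp_pos'].round(3),manip.get_obs()['clock'])
```

```text
jar [ 0.4563 -0.1306  0.0745] [ 0.4562 -0.1307  0.0745] 21.932523616734144
stone [ -18.4    0.  -114.9]
gate pts 26 resid to shut line 1.6
[0.4   0.111 0.399] 24.9667
```

The jar hasn't moved, the gate is shut and the paddle hangs still. Handing in.

```bash
python3 -c "
from workcell import manip
print(manip.sign_off())"
```

```text
the job is handed in; nothing more can be done
None
```

The small paddle hangs still by its loop on the gated hook, with the gate shut behind it and the other things where they were. However, the first tug crept to about 14 N, over the 12 N limit; I backed off and repeated it, holding about 8 to 10.5 N for a second.

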